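Latch the caps of the filled core-sample cans

ROBOT

A 6-joint arm with a two-finger parallel gripper is mounted at the origin on the work surface. World frame = base frame: x ahead of the robot, y to its left, z up, the work surface at z = 0. Lengths are in mm, angles in rad, forces in N, time in s.
With the tool pointing down it reaches from about 275 to 825 mm from the base axis. Payload 4.9 kg.
Tool frame: the origin (TCP) lies at the very end of the fingers, on their centre line; the grasp point (between the pads) lies 19 mm behind it; z points along the fingers, y is the line along which they close (so a half turn about z gives the same grasp; the last joint's range is limited). The gripper opens to 85 mm and grips with 20 to 120 N. Pads are 22 mm wide; open, the fingers measure 114 mm over their backs; the gripper's body (76 mm by 85 mm) begins 54 mm behind the grasp point. The pads swing forward as they close: fully open they stand 13 mm farther back than shut.
Start: joints at [-1.26, 0.326, -0.193, 1.052, 0, 1.437], TCP at [236.666, -496.495, 231.281] pointing down, gripper open.
Joint ranges: [-2.65, 2.65], [-0.97, 1.79], [-1.3, 1.35], [-1.93, 2.1], [-1.47, 1.37], [-3.14, 3.14]. Speed limits (rad/s): [2.57, 2.57, 3.14, 3.14, 3.14, 3.14].

INTERFACE

Orientations are given as [roll, pitch, yaw] about the fixed x, y, z axes, in that order (R = Rz(yaw) Ry(pitch) Rx(roll)).
In Python, from bench import bot, solve_ik, imaging gives the robot as it stands. Calls block until the motion is done:
- bot.move_ptp(position, orientation): joint-space move of the TCP to a pose.
- bot.movel(position, rot=None, max_speed=150, threshold=None): straight line of the TCP; rot=None keeps the orientation; max_speed is the mean speed in mm/s. With threshold (N) it stops when the force on the tool has changed by that much, and returns True; else False.
- bot.move_j(angles): joint-space move.
- bot.grip(opening, effort=None): opening from 0.0 (shut) to 1.0 (fully open); effort is the grip in N (None keeps the last); returns when the fingers have stopped.
- bot.dwell(seconds).
- solve_ik(position, orientation): joint angles nearest the present ones, or None.
- bot.get_state(): the state.
- imaging.capture(name): name is "scene" or "top" or "wrist"; returns the picture (420x560x3 uint8, blue, green, red); there is no depth.
- imaging.camera_model(name): a dict with "K" (3x3 intrinsics, pixels), "k1" (the pictures are not rectified: a ray, as slopes to the right and down, at radius r is drawn at 1 + k1 r^2 times it, then the intrinsics apply), "position" and "rotation" of the camera in the world. Camera axes: x right, y up, looking along -z (the intrinsics and any distortion apply to the point x, -y, -z); pixel columns grow to the right and rows downward; lengths in mm; the calibration is good to about 2 mm. A picture is of the moment at which its call begins: read the wrist's pose just before it. camera_model takes no time and is no camera call; for the wrist camera it gives the pose at the moment of the call.
A pose or a line that the arm cannot do raises bot.IKError and nothing moves.
- bot.sign_off(): hands the job in; it is judged then, once.
The state is a dict: "t": time; "qpos": joint angles; "joint_velocities": joint speeds; "effort": joint torques, N m; "tcp_pos": TCP position; "orientation": TCP orientation; "contact_force": force on the tool from outside, world axes, zero at the start; "wrist_torque": the same for the moment, N m; "opening": opening from 0.0 (shut) to 1.0 (fully open); "gripper_force": force on a finger pad.
Only numpy, scipy, OpenCV 4.12 (cv2) and the standard library are available. Lean on these libraries where they do the work, as an engineer would, in place of code of your own. Each camera call takes 0.05 s, during which the arm holds its last target. There are 200 camera calls.

TASK

Two of the three steel sample cans hold a rock core and the third is empty. Press the hinged blue caps of the two filled cans fully down until they click and stay shut by themselves, and leave the empty can's cap standing open. Do not push the other things on the bench about.

Things in the scene. Friction and masses are not known exactly. Their poses are not given: they have to be found in the camera images.
- can_greenstone: Round steel sample can, 60 mm across, fixed to the bench in a aluminium holder 96 x 84 x 18 mm; it holds a green greenstone core, its top 5 mm below the rim. Origin: on the bench under the can's centre; z up; +x points from the cap's hinge side to the spring clip side, rim at z = 90 mm. A steel spring clip stands upright at x = 44 to 48 mm, top at z = 88 mm, 20 mm wide.
- cap_greenstone (a joint): Angle of the blue hinged cap of can_greenstone, rad: 0 = fully shut, about 1.1 to 1.45 = standing open (stop 1.5). A weak spring (under 1 N at the tab) pushes the cap open unless latched. From about 0.14 rad down the lip rides over the roller on the spring clip: pushing through takes about 7 N on the press point, then the clip holds the cap shut at about 0.
- cap_greenstone_hinge (a point): Middle of the cap's hinge line on can_greenstone: in the can's frame x = -36, y = 0, z = 90 mm; the line runs along the can's y and opening lifts the cap's far end. The cap is a disc 65 mm across, 6 mm thick, centred 36 mm from the hinge, with a 22 mm wide tab out to 75 mm and a lip hanging 12 mm under it.
- cap_greenstone_press (a point): Press point on the outer face of the cap of can_greenstone, on its centre line 50 mm from the hinge line; moves with the cap (x from the hinge to the tab, z out of the outer face). The outer face is 6 mm from the hinge line; with the cap shut the point is 96 mm above the bench.
- can_sandstone: Round steel sample can, 60 mm across, fixed to the bench in a aluminium holder 96 x 84 x 18 mm; it holds an orange-brown sandstone core, its top 5 mm below the rim. Origin: on the bench under the can's centre; z up; +x points from the cap's hinge side to the spring clip side, rim at z = 90 mm. A steel spring clip stands upright at x = 44 to 48 mm, top at z = 88 mm, 20 mm wide.
- cap_sandstone (a joint): Angle of the blue hinged cap of can_sandstone, rad: 0 = fully shut, about 1.1 to 1.45 = standing open (stop 1.5). A weak spring (under 1 N at the tab) pushes the cap open unless latched. From about 0.14 rad down the lip rides over the roller on the spring clip: pushing through takes about 7 N on the press point, then the clip holds the cap shut at about 0.
- cap_sandstone_hinge (a point): Middle of the cap's hinge line on can_sandstone: in the can's frame x = -36, y = 0, z = 90 mm; the line runs along the can's y and opening lifts the cap's far end. The cap is a disc 65 mm across, 6 mm thick, centred 36 mm from the hinge, with a 22 mm wide tab out to 75 mm and a lip hanging 12 mm under it.
- cap_sandstone_press (a point): Press point on the outer face of the cap of can_sandstone, on its centre line 50 mm from the hinge line; moves with the cap (x from the hinge to the tab, z out of the outer face). The outer face is 6 mm from the hinge line; with the cap shut the point is 96 mm above the bench.
- can_empty: Round steel sample can, 60 mm across, fixed to the bench in a aluminium holder 96 x 84 x 18 mm; it is empty: bare steel inside, no core. Origin: on the bench under the can's centre; z up; +x points from the cap's hinge side to the spring clip side, rim at z = 90 mm. A steel spring clip stands upright at x = 44 to 48 mm, top at z = 88 mm, 20 mm wide.
- cap_empty (a joint): Angle of the blue hinged cap of can_empty, rad: 0 = fully shut, about 1.1 to 1.45 = standing open (stop 1.5). A weak spring (under 1 N at the tab) pushes the cap open unless latched. From about 0.14 rad down the lip rides over the roller on the spring clip: pushing through takes about 7 N on the press point, then the clip holds the cap shut at about 0.
- cap_empty_hinge (a point): Middle of the cap's hinge line on can_empty: in the can's frame x = -36, y = 0, z = 90 mm; the line runs along the can's y and opening lifts the cap's far end. The cap is a disc 65 mm across, 6 mm thick, centred 36 mm from the hinge, with a 22 mm wide tab out to 75 mm and a lip hanging 12 mm under it.
- cap_empty_press (a point): Press point on the outer face of the cap of can_empty, on its centre line 50 mm from the hinge line; moves with the cap (x from the hinge to the tab, z out of the outer face). The outer face is 6 mm from the hinge line; with the cap shut the point is 96 mm above the bench.
- tube_1: Loose open steel tube, 50 mm across, 70 mm tall, standing; origin under its centre. A bystander.
- tube_2: Loose open steel tube, 50 mm across, 70 mm tall, standing; origin under its centre. A bystander.
- jar_1: Loose clear jar with white cap, 52 mm across, 60 mm tall; origin under its centre. A bystander.
- jar_2: Loose clear jar with white cap, 52 mm across, 60 mm tall; origin under its centre. A bystander.
- spare_cap: Loose round blue cap lying on the bench, 66 mm across, 18 mm high; origin under its centre. A bystander.
- brush: Loose hand brush lying on the bench; origin under its middle. A bystander.
Not all that is in view belongs to the job. Leave any yellow look-alike of the can_greenstone alone.

How it is judged (in metres and radians):
At the end, for the whole second after the job is handed in: The caps of the greenstone and sandstone cans are latched, within 0.06 rad of fully shut; the empty can's cap still stands open by more than 0.8 rad; the caps are at rest (value of joint each of cap_greenstone, cap_sandstone below 0.06 rad and value of joint cap_empty above 0.8 rad and velocity of joint cap_greenstone between -0.1 and 0.1 rad/s and velocity of joint cap_sandstone between -0.1 and 0.1 rad/s and velocity of joint cap_empty between -0.1 and 0.1 rad/s); the robot touches nothing.
It fails at once if The empty can's cap is pushed most of the way shut (below 0.5 rad) (value of joint cap_empty below 0.5 rad).
It fails at once if A loose bystander (tube, jar, spare cap, brush) is moved by more than 30 mm (distance of any of tube_1, tube_2, jar_1, jar_2, spare_cap, brush from where it was at the start of the episode above 0.03 m).
It also fails if it takes over 48 s, if anything falls off the work surface, if the arm or the gripper's body presses on something with over 40 N, if the wrist force passes 120 N, or if a joint passes its speed limit or range.

## Working session

There is one attempt and no reset: what is moved stays moved. The work goes in short steps, each a Python script; the robot and the scene stay as the last script left them, time stands still between calls to the robot, and variables do not carry over. Pictures are saved under pics/ and viewed, at most 10 in all, crops included, and the job is handed in when it is done.

```bash
mkdir -p pics; python3 - <<'E'
from bench import bot, imaging
import cv2
for n in ["scene","top"]:
    cv2.imwrite(f"pics/{n}0.png",cv2.resize(imaging.capture(n),None,fx=1.42,fy=1.42,interpolation=cv2.INTER_CUBIC))
    m=imaging.camera_model(n);print(n,m)
print(bot.get_state()["t"])
E
```

```text
scene {'K': array([[502.84195257,   0.        , 279.12760587],
       [  0.        , 502.84195257, 209.93330682],
       [  0.        ,   0.        ,   1.        ]]), 'k1': -0.020427852862903263, 'position': array([1221.49970635, -467.81629937, 1416.9125807 ]), 'rotation': array([0.57854571, 0.01401062, 0.89849913])}
top {'K': array([[443.21463371,   0.        , 271.84586315],
       [  0.        , 443.21463371, 203.98672602],
       [  0.        ,   0.        ,   1.        ]]), 'k1': 0.0054382280459045525, 'position': array([ 397.97650282,   59.91782405, 1348.60873493]), 'rotation': array([ 0.08945699,  0.01442847, -1.57395102])}
0.1
```

View pics/scene0.png

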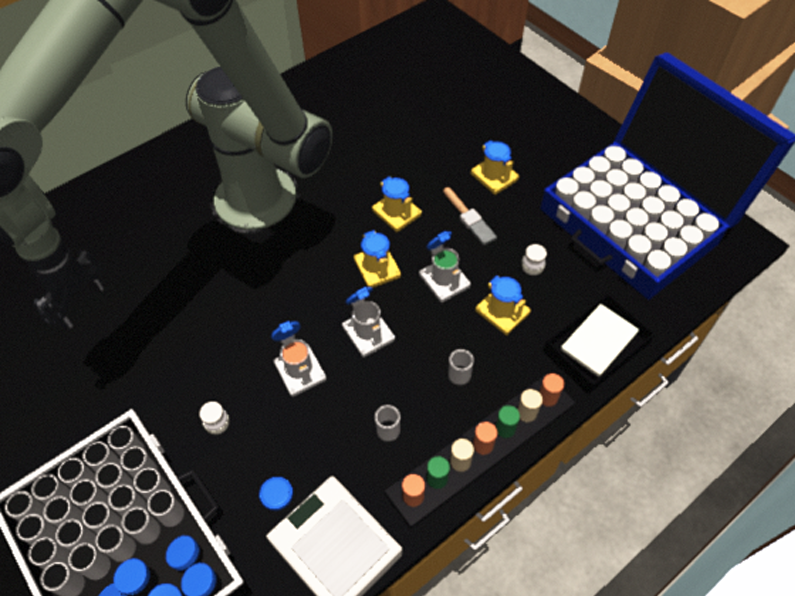

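View pics/top0.png

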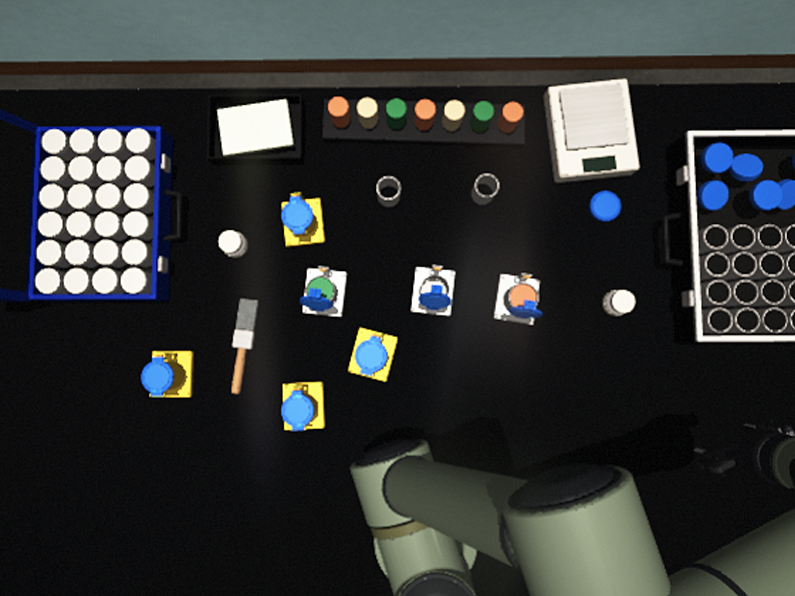

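The top view shows three white-holder cans: green core at (322,292), bare steel inside at (434,290), orange core at (520,298). In the scene view they are at (445,265), (367,322) and (297,357). The yellow-holder cans are decoys. Next is one enlarged crop to confirm the contents and pick the holder corners.

```bash
cat > h.py <<'E'
import numpy as np, cv2
from bench import bot, imaging, solve_ik
from scipy.spatial.transform import Rotation as Ro
def ray(n,u,v,m=None):
    m=m or imaging.camera_model(n);K=m["K"];x=(u-K[0,2])/K[0,0];y=(v-K[1,2])/K[1,1]
    s=1.0
    for _ in range(10): s=1+m["k1"]*(x*x+y*y)/s**2
    r=np.array(m["rotation"]);R=r if r.ndim==2 else Ro.from_euler("xyz",r).as_matrix()
    d=R@np.array([x/s,-y/s,-1.0]);return np.array(m["position"]),d/np.linalg.norm(d)
def tri(a,b):
    (p,d),(q,e)=a,b
    t=np.linalg.lstsq(np.c_[d,-e],q-p,rcond=None)[0]
    A=p+t[0]*d;B=q+t[1]*e;return (A+B)/2,np.linalg.norm(A-B)
def atz(r,z): return r[0]+r[1]*(z-r[0][2])/r[1][2]
E
python3 - <<'E'
from h import *
top=imaging.capture("top");sc=imaging.capture("scene")
C={"top":[(227,204),(305,204),(365,208)],"scene":[(313,187),(259,226),(210,252)]}
rows=[]
for n,im in (("top",top),("scene",sc)):
    rows.append(np.hstack([cv2.resize(im[v-30:v+30,u-30:u+30],(260,260),interpolation=cv2.INTER_CUBIC) for u,v in C[n]]))
cv2.imwrite("pics/crops.png",np.vstack(rows))
# core blobs
hs={n:cv2.cvtColor(i,cv2.COLOR_BGR2HSV) for n,i in(("top",top),("scene",sc))}
for k,(lo,hi),i in (("green",((60,100,60),(85,255,255)),0),("orange",((5,90,90),(18,255,255)),2)):
    P=[]
    for n in hs:
        u,v=C[n][i];m=cv2.inRange(hs[n],lo,hi)[v-22:v+22,u-22:u+22];ys,xs=np.nonzero(m)
        P.append((xs.mean()+u-22,ys.mean()+v-22,len(xs)))
    print(k,P,tri(ray("top",*P[0][:2]),ray("scene",*P[1][:2])))
E
```

```text
green [(np.float64(226.72666666666666), np.float64(201.41333333333333), 150), (np.float64(313.73228346456693), np.float64(182.43307086614175), 127)] (array([519.82136919, 208.18726524,  93.29403979]), np.float64(4.585542071137182))
orange [(np.float64(367.5158371040724), np.float64(206.5113122171946), 221), (np.float64(207.40740740740742), np.float64(248.17592592592592), 216)] (array([ 502.41442157, -195.03346647,   87.52714865]), np.float64(1.2046064801081642))
```

View pics/crops.png

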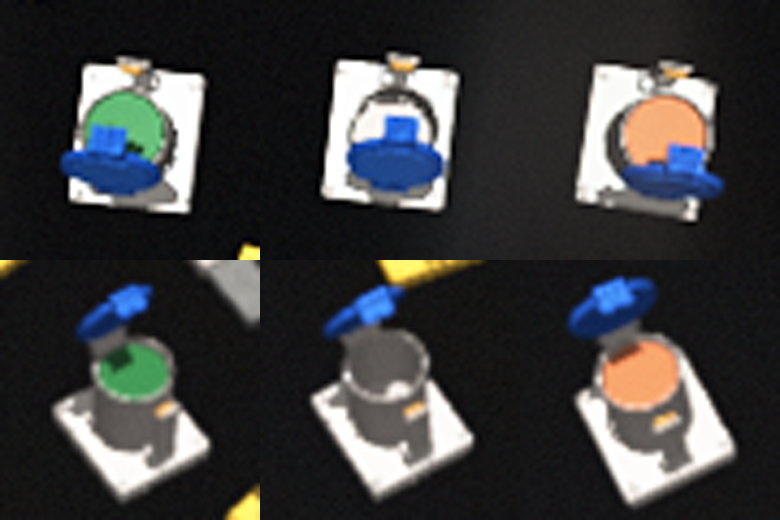

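The crops show a green core (left), a bare steel interior with no core (middle) and an orange core (right), which confirms the targets. Cap hinges are on the robot side and clips on the far side. Now for the holder poses from their corners.

```bash
python3 - <<'E'
from h import *
f=60/260
def px(o,c): return [(o[0]-30+(x+.5)*f-.5,o[1]-30+(y+.5)*f-.5) for x,y in c]
G=dict(green=((227,204),[(83,63),(204,75),(192,213),(68,203)]),empty=((305,204),[(77,60),(200,72),(185,212),(62,199)]),orange=((365,208),[(75,65),(197,82),(177,220),(56,203)]))
S=dict(green=((313,187),{3:(53,150),0:(210,185)}),empty=((259,226),{3:(52,142),0:(212,180)}),orange=((210,252),{3:(55,140),0:(215,190)}))
for k in G:
    P=px(*G[k]);W=np.array([atz(ray("top",*p),18) for p in P])
    ax=(W[0]+W[1]-W[2]-W[3])/2;print(k,"centre",W.mean(0)[:2].round(1),"len",np.linalg.norm(ax).round(1),np.linalg.norm((W[0]+W[3]-W[1]-W[2])/2).round(1),"yaw",np.arctan2(ax[1],ax[0]).round(3),np.degrees(np.arctan2(ax[1],ax[0])).round(1))
    print(W[:,:2].round(0).tolist())
    o,d=S[k]
    for i,c in d.items():
        s=px(o,[c])[0];print("  scene",c,[(j,tri(ray("top",*P[j]),ray("scene",*s))[0].round(0).tolist(),tri(ray("top",*P[j]),ray("scene",*s))[1].round(1)) for j in range(4) if tri(ray("top",*P[j]),ray("scene",*s))[1]<15])
E
```

```text
green centre [513.3 210.6] len 97.5 85.8 yaw -0.091 -5.2
[[566.0, 248.0], [557.0, 164.0], [461.0, 172.0], [468.0, 258.0]]
  scene (53, 150) [(2, [463.0, 175.0, 11.0], np.float64(6.5))]
  scene (210, 185) [(0, [568.0, 250.0, 12.0], np.float64(2.3))]
empty centre [514.2 -20.6] len 97.9 85.8 yaw -0.116 -6.7
[[567.0, 16.0], [558.0, -69.0], [461.0, -57.0], [470.0, 28.0]]
  scene (52, 142) [(2, [463.0, -55.0, 7.0], np.float64(7.1))]
  scene (212, 180) [(0, [569.0, 18.0, 12.0], np.float64(3.4))]
orange centre [ 496.7 -197. ] len 97.0 84.5 yaw -0.161 -9.2
[[551.0, -163.0], [538.0, -247.0], [443.0, -231.0], [455.0, -148.0]]
  scene (55, 140) [(2, [445.0, -231.0, 8.0], np.float64(5.3))]
  scene (215, 190) [(0, [553.0, -162.0, 9.0], np.float64(3.9))]
```

```bash
cat >> h.py <<'E'
def press(c,yaw):
    ex=np.array([np.cos(yaw),np.sin(yaw)])
    P=lambda x,z: [*(np.array(c)+(x-36)*ex),z]
    def arc(th,r=60,n=8,w=11): return P(r*np.cos(th)-n*np.sin(th)-w,90+r*np.sin(th)+n*np.cos(th))
    rot=[np.pi,0,yaw]
    bot.move_ptp(P(-42,240),rot)
    bot.movel(P(-42,148))
    for th in (1.45,1.2,.95,.7,.45,.25):
        hit=bot.movel(arc(th),max_speed=80,threshold=15)
        s=bot.get_state();print(th,hit,s["tcp_pos"].round(1) if hasattr(s["tcp_pos"],"round") else s["tcp_pos"],np.round(s["contact_force"],1))
        if hit: return False
    hit=bot.movel(P(50,86),max_speed=25,threshold=25)
    s=bot.get_state();print("press",hit,np.round(s["tcp_pos"],1),np.round(s["contact_force"],1),s["t"])
    return hit
def snap(name,pts):
    rows=[np.hstack([cv2.resize(im[v-30:v+30,u-30:u+30],(260,260),interpolation=cv2.INTER_CUBIC) for u,v in C]) for im,C in ((imaging.capture(n),pts[n]) for n in ("top","scene"))]
    cv2.imwrite(f"pics/{name}.png",np.vstack(rows))
C={"top":[(227,204),(305,204),(365,208)],"scene":[(313,187),(259,226),(210,252)]}
E
python3 - <<'E'
from h import *
bot.grip(0.0)
if press([496.7,-197.0],-0.161):
    p=bot.get_state()["tcp_pos"];bot.movel([p[0],p[1],240])
    snap("after1",C)
print(bot.get_state()["t"])
E
```

```text
1.45 False [ 449.6 -189.3  150.7] [ 0.4  0.4 -0.4]
1.2 False [ 464.4 -191.7  148.6] [ 0.1 -0.2  1.2]
0.95 False [ 478.6 -194.   143.1] [ 0.7  0.5 -0.2]
0.7 False [ 490.6 -195.9  134.3] [-0.3  0.3 -0.2]
0.45 False [ 500.2 -197.5  122.7] [ 0.7 -0.7 -0.1]
0.25 False [ 505.6 -198.4  112. ] [-0.5 -0.6 -0. ]
press True [ 509.1 -199.2   95.8] [-3.3  1.2 10.8] 6.05
7.2667
```

View pics/after1.png

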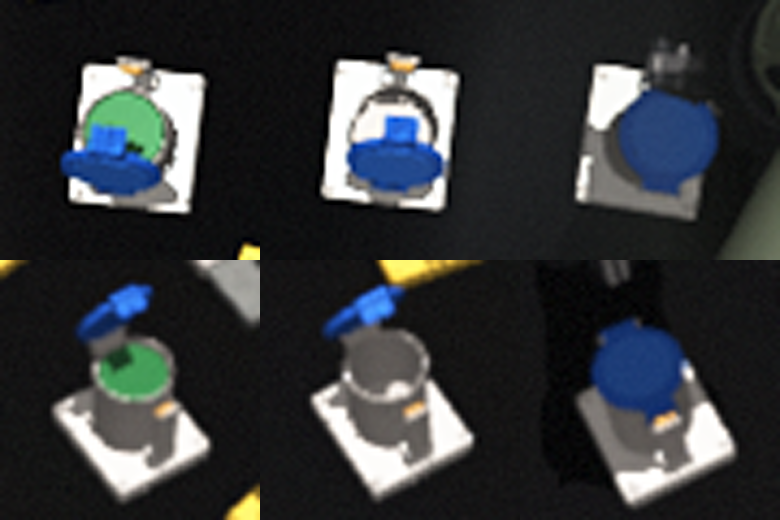

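The orange can's cap lies flat with the tool lifted clear (top crop around (665,140)), and the press stopped at z = 95.8 mm against the expected 96. It is latched. The other two caps are still open. Greenstone is next.

```bash
python3 - <<'E'
from h import *
if press([513.3,210.6],-0.091):
    p=bot.get_state()["tcp_pos"];bot.movel([p[0],p[1],240])
    bot.move_ptp([330,100,300],[np.pi,0,0])
    snap("after2",C)
print(bot.get_state()["t"])
E
```

```text
1.45 False [465.8 214.9 150.6] [-0.4  0.4  0.2]
1.2 False [480.9 213.5 148.6] [ 0.  -0.4 -0.1]
0.95 False [495.  212.2 143.1] [0.  0.2 0.4]
0.7 False [507.2 211.  134.2] [ 0.6 -0.   0.7]
0.45 False [516.8 210.1 122.7] [ 0.3 -0.4  0.3]
0.25 False [522.3 209.6 112. ] [-1.  -1.1  1.2]
press True [525.9 209.7  95.8] [-2.5 -1.1 10.9] 15.5417
17.6833
```

View pics/after2.png

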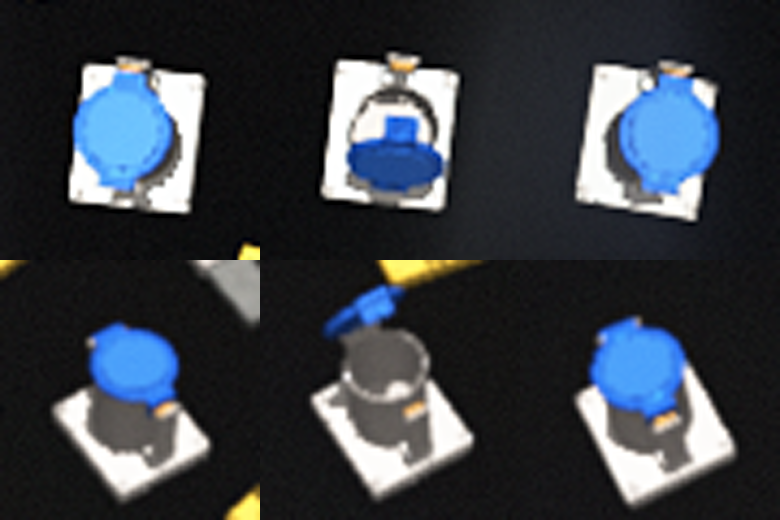

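Both filled cans' caps (left and right crops) lie flat with the tab under the clip, and the empty can's cap still stands open. The arm is clear of everything.

```bash
python3 -c "
from bench import bot
print(bot.sign_off())"
```

```text
the job is handed in; nothing more can be done
None
```

The greenstone and sandstone caps are pressed shut and look latched in the final pictures, the empty can's cap still stands open, and the job is handed in; sign-off gave no verdict.

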